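# Index the drilling table to its next hole

### The arm

A 6-joint arm with a two-finger parallel gripper is mounted at the origin on a cart in front of the work surface, level with it; the furniture and walls round the work are solid. World frame = base frame: x ahead of the robot, y to its left, z up, the work surface at z = 0. Lengths are in mm, angles in rad, forces in N, time in s.
With the tool pointing down it reaches from about 300 to 775 mm from the base axis. Payload 14.6 kg.
Tool frame: the origin (TCP) lies on the centre line of the jaws, within the pads' length; the fingertips stand 11 mm ahead of it and the grasp point (between the pads) lies 8 mm behind it; x points along the fingers, y is the direction in which the jaws open and shut, and the axes are right-handed (so a half turn about x gives the same grasp; the last joint's range is limited). The gripper opens to 94 mm and grips with 3 to 60 N. Pads are 16 mm wide; open, the fingers measure 119 mm over their backs; the gripper's body (75 mm by 177 mm) begins 78 mm behind the grasp point.
Start: joints at [-1.234, 0.3, 1.521, -0, 1.321, -0.067], TCP at [216.096, -505.759, 216.446] pointing down, gripper open.
Joint ranges: [-3.03, 3.03], [-0.79, 2.21], [0.23, 2.52], [-1.04, 4.18], [0, 3.07], [-2.55, 2.55]. Speed limits (rad/s): [2.22, 2.22, 2.57, 3.14, 3.14, 3.14].

### API

Orientations are given as [roll, pitch, yaw] about the fixed x, y, z axes, in that order (R = Rz(yaw) Ry(pitch) Rx(roll)).
In Python, from cell import manip gives the robot as it stands.
- The arm moves only by the shell command python3 -m handwheel 'ROWS' [OPENING] [FORCE]. ROWS is JSON, a list of rows, each a list of 2 entries, a list of its own where there are three numbers: the shift along the tool's x, y, z in mm, then the turn about the tool's x in rad. In form: [[[x, y, z], spin], ...]. A call has exactly 10 rows; each row shifts and turns the commanded pose from where the row before left it, along the tool's axes as they then stand; what a row does not reach is not made up. A row lasts 1/8 s, in which the tool goes at most 62.5 mm and 10.7 degrees, less where a joint would pass 70% of its speed; a pose out of reach is approached as far as the arm can. A call with a gripper value outside its range is refused whole. OPENING is the closure in counts, from 0 (fully open) to 255 (shut), set as the call begins (- or left out, the last holds). The fingers move at their own pace and stop on an object; FORCE is the grip in N (left out, the last holds). Time passes only in rows, so rows that do not move let the fingers close, or fill a call up. It gives the time, the measured TCP pose, the force and the opening at its end, in the units of the state.
- manip.read_state(): the state, without advancing time (a new reading comes with each control period).
- manip.camera(name): name is "scene" or "top" or "wrist"; returns a dict with "pixels" (400x640x3 uint8, red, green, blue), "z_map" (400x640 float32, mm along the optical axis (not along the pixel's ray), 0 where there is no reading), "mtx" (3x3 intrinsics, pixels), "xyz" and "orientation" of the camera in the world. Camera axes: x right, y up, looking along -z (the intrinsics and any distortion apply to the point x, -y, -z); pixel columns grow to the right and rows downward; lengths in mm; the calibration is good to about 2 mm. A picture is of the moment at which its call begins.
- manip.sign_off(): hands the job in, once; it reports no verdict.
Trained networks look in the newest picture that a camera, given by its name, has taken for a name from the list of things; names that differ only in an ending like _2 or _b are one class to them, and where a whole thing is asked for, a point or a joint stands for the part that bears it (a point fixed in the world has none). Each returns a list of dicts, best first, with "confidence" (0 to 1); they miss things now and then, are a little off and sometimes report something else, mostly with a low value. They report only what shows in the picture. A call takes as long as a camera call.
- manip.cut_out(target, camera): "region" (400x640 bool, what is visible of it) and "centre" ([column, row] in pixels, amid what is visible of it).
The state is a dict: "clock": time; "joints": joint angles; "qd": joint speeds; "effort": joint torques, N m; "eef_pos": TCP position; "eef_rot": TCP orientation; "wrist_force": force on the tool from outside, world axes, zero at the start; "moment": the same for the moment, N m; "finger_gap": finger opening in mm.
Only numpy, scipy, OpenCV 4.12 (cv2) and the standard library are available. Lean on these libraries where they do the work, as an engineer would, in place of code of your own. Each camera call takes 0.05 s, during which the arm holds its last target. There are 200 camera calls.

### The job

The flange on the small indexing table is due for its next hole: with the fingertips press the broad spring plunger on the table's arm fully in to free the table, and turn it one hole anticlockwise (seen from above). Then let go so that the plunger springs back up and locks the table in that next hole, not beyond it. Pick nothing up; leave the flange lying in its nest and the things lying around where they are.

Things in the scene. Friction and masses are not known exactly. Their poses are not given: they have to be found in the camera images.
- plunger_top (a point): Centre of the flat upper face of the plunger's black round thumb pad, 44 mm diameter, 40 mm above the bench when up; it moves with the pad. The pad sits at the end of the grey index arm (upper face 28 mm above the bench), 88 mm from the table's turning axis.
- guards (a point): Point midway between the upper edges of the two upright grey guard plates of the index arm, 62 mm above the bench, over the pad's centre. They stand on both sides of the pad along its direction of travel: 44 mm long radially, 5 mm thick, inner faces 57 mm apart. Closed fingertips fit between them, can press the pad, and can push a plate to turn the table. Radially the pad is open.
- plunger (a joint): How far the plunger is pressed, m: 0 up, 0.010 fully in (end stop); about 3 N to start, 7 N fully in. Up in a hole it locks the table (0.01 rad play); from 0.0075 on the table turns. If let go between holes it stays 0.007 to 0.0075 in, the table still turns, and it springs up by itself over a hole.
- turntable (a joint): Angle of the table with its arm and plunger, rad, anticlockwise seen from above positive. 0 at the start, locked in a hole; the holes are pi/3 = 1.047 rad apart (six in all), so the next hole anticlockwise is at +1.047. Turns easily (about 1 N at the pad) when unlocked.
- table_axis (a point): Point on the table's vertical turning axis, on the upper face of the dark round base plate (230 mm diameter, 18 mm thick, fixed to the bench). The steel table on it is 120 mm across, its upper face 30 mm above the bench. On the side away from the robot a drill-bush bracket stands on the base: post 150 mm from the axis, its bar up to 94 mm above the bench, reaching in over the flange.
- next_hole (a point): Centre of the next index hole anticlockwise, on the base plate's upper face (18 mm above the bench), 88 mm from the axis. The plunger must end up over it (its pad then 22 mm above this point).
- index_base: The fixed base plate of the indexing table; origin on the turning axis at bench height, z up, +x towards the drill-bush post. At the start the plunger lies at 150 degrees anticlockwise from +x, the next hole at 210 degrees.
- flange: The turned steel flange being drilled, 64 mm diameter, 35 mm high, lying loose in the round nest (ring 6 mm high) in the middle of the table and turning with it; origin at the centre of its underside, 30 mm above the bench. Must not be lifted or knocked out.
- alu_block: Bystander: milled aluminium block 45 x 60 x 32 mm, origin at the centre of its underside, on the bench behind the base. Leave alone.
- collet: Bystander: steel spring collet 29 mm diameter, 32 mm high, origin at the centre of its underside, on the bench right of the base. Leave alone.
- bolt: Bystander: bolt standing on its head, 21 mm across, 54 mm high, origin at the centre of its underside, on the bench behind the base. Leave alone.

How it is judged:
By the outcome, as a careful person would: the job done as asked, in the order asked, and still so for the second after the job is handed in, with the robot touching nothing.
It also fails if it takes over 40 s, if anything falls off the work surface, if the arm or the gripper's body presses on something with over 40 N, if the wrist force passes 120 N, or if a joint passes its speed limit or range.

## Working session

There is one attempt and no reset: what is moved stays moved. The work goes in short steps, Python scripts to look and compute and a shell command to move; the robot and the scene stay as the last step left them, time stands still between calls to the robot, and variables do not carry over. Pictures are saved under pics/ and viewed, about 8 in all and at most 12, crops included, and the job is handed in when it is done.

```bash
mkdir -p pics; cat > h.py <<'E'
import numpy as np,cv2
from cell import manip
def world(c,u,v,z=None):
    K=np.array(c["mtx"]);
    if z is None: z=c["z_map"][int(v),int(u)]
    p=np.array([(u-K[0,2])/K[0,0]*z,-(v-K[1,2])/K[1,1]*z,-z])
    o=np.array(c["orientation"])
    from scipy.spatial.transform import Rotation as R
    Rm=o if o.shape==(3,3) else R.from_euler('xyz',o).as_matrix()
    return Rm@p+np.array(c["xyz"])
def cloud(c,m):
    v,u=np.nonzero(m&(c["z_map"]>0)); K=np.array(c["mtx"]); z=c["z_map"][v,u]
    p=np.stack([(u-K[0,2])/K[0,0]*z,-(v-K[1,2])/K[1,1]*z,-z],1)
    from scipy.spatial.transform import Rotation as R
    o=np.array(c["orientation"]); Rm=o if o.shape==(3,3) else R.from_euler('xyz',o).as_matrix()
    return p@Rm.T+np.array(c["xyz"])
E
python3 - <<'E'
from h import *
print(manip.read_state())
for n in ("top","scene"):
    c=manip.camera(n); print(n,c["xyz"],c["orientation"],c["mtx"])
    cv2.imwrite(f"pics/{n}0.png",c["pixels"][...,::-1])
    for t in ("plunger_top","guards","flange","index_base","alu_block","collet","bolt"):
        for d in manip.cut_out(t,n)[:2]:
            p=cloud(c,d["region"])
            print(t,round(d["confidence"],2),np.round(d["centre"]),d["region"].sum(),np.median(p,0).round(1),p.min(0).round(),p.max(0).round()) if len(p) else print(t,"nodepth")
E
```

```text
{'clock': 0.0, 'joints': array([-1.23358937e+00,  3.00472989e-01,  1.52160188e+00,  2.21924727e-06,
        1.32074619e+00, -6.65925963e-02]), 'qd': array([ 0.00064779,  0.00026349, -0.00014903, -0.00118585, -0.00060682,
        0.0009176 ]), 'effort': array([ 7.60512776e-04, -5.31803691e+01, -3.52737594e+01,  7.08687399e-02,
        2.43821391e-02, -4.68376936e-05]), 'eef_pos': array([ 216.01505991, -505.50922206,  215.87650519]), 'eef_rot': array([-1.6391388 ,  1.56956792,  1.90625285]), 'wrist_force': array([ 1.13221356, -0.11817046,  0.48107456]), 'moment': array([-0.02026162,  0.00316198, -0.00117766]), 'finger_gap': 94.14762236981102}
top [541.87432892 207.03980796 904.14743538] [ 0.12372073 -0.02287246 -1.54734905] [[394.92572747   0.         327.13261394]
 [  0.         394.92572747 198.9565532 ]
 [  0.           0.           1.        ]]
plunger_top 0.71 [270. 256.] 313 [522.6 308.9  39.7] [501. 288.  32.] [544. 330.  44.]
guards 0.84 [294. 250.] 2262 [539.3 260.7  30.3] [487. 169.  15.] [617. 341.  64.]
guards 0.17 [268. 257.] 316 [522.6 308.7  39.7] [503. 288.  28.] [544. 
[... 949 characters left out ...]
] [542.  61.  -1.] [569.  92.  34.]
flange 0.91 [343. 247.] 1104 [550.1 241.1  41.9] [522. 192.  29.] [588. 264.  66.]
flange 0.21 [332. 287.] 604 [519.2 313.2  39.1] [498. 280.  26.] [544. 333.  42.]
index_base 0.9 [335. 265.] 11409 [539.3 254.2  18. ] [443.  88.  -3.] [709. 346.  95.]
alu_block 0.75 [357. 196.] 941 [630.3  78.3  26.7] [607. -11.  -4.] [693. 105.  34.]
alu_block 0.48 [280. 210.] 221 [716.2 197.4  21. ] [708. 161.  -3.] [741. 206.  55.]
collet 0.5 [391. 210.] 260 [552.6  84.7  27.4] [542.  64.  -1.] [569.  92.  34.]
collet 0.15 [336. 273.] 3336 [528.2 278.7  29.9] [482. 157.  15.] [627. 345.  63.]
bolt 0.7 [279. 212.] 208 [715.9 197.5  24. ] [708. 185.   0.] [727. 206.  55.]
```

View pics/top0.png

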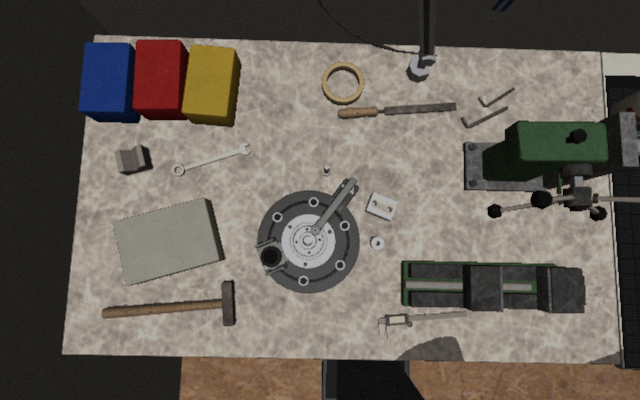

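View pics/scene0.png

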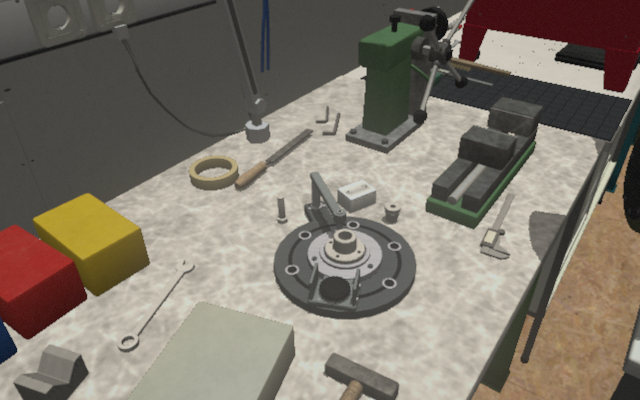

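```bash
python3 - <<'E'
from h import *
from scipy.optimize import least_squares
c=manip.camera("top"); a=np.ones((400,640),bool); P=cloud(c,a)
# base plate circle from points at z~18 (edge)
D=manip.cut_out("index_base","top")[0]["region"]
p=cloud(c,D); q=p[(p[:,2]>14)&(p[:,2]<22)]
h=cv2.convexHull(q[:,:2].astype(np.float32))[:,0]
f=least_squares(lambda s:np.hypot(h[:,0]-s[0],h[:,1]-s[1])-115,[560,230],loss='soft_l1',f_scale=2);print("base",f.x,np.std(f.fun))
q=P[(P[:,2]>62)&(P[:,2]<68)&(np.hypot(P[:,0]-f.x[0],P[:,1]-f.x[1])<45)]
print("flange top",(q.min(0)+q.max(0))/2,len(q))
q=P[(P[:,2]>36)&(P[:,2]<44)&(np.hypot(P[:,0]-522,P[:,1]-309)<26)]; print("pad",np.mean(q,0),q.min(0),q.max(0))
q=P[(P[:,2]>54)&(P[:,2]<66)&(np.hypot(P[:,0]-522,P[:,1]-309)<55)]; 
print("guards",len(q)); 
k=cv2.kmeans(q[:,:2].astype(np.float32),2,None,(3,50,.1),5,0);print(k[2])
q=P[(P[:,2]>75)&(P[:,2]<110)&(np.hypot(P[:,0]-f.x[0],P[:,1]-f.x[1])<180)];print("bar",len(q),q.min(0),q.max(0),q.mean(0))
E
```

```text
base [560.00548745 227.43450871] 15.35419990548026
flange top [558.31517851 228.72081646  64.92139738] 135
pad [522.96434365 308.72188614  39.40375361] [501.06206648 286.64301815  36.07456252] [544.037885   330.13206619  43.49274601]
guards 102
[[494.77213 295.53268]
 [550.8719  322.10928]]
bar 544 [570.29617197 130.76422261  76.93125121] [691.94911508 222.63506099  95.40448709] [629.12917643 178.06637565  87.71017291]
```

Top view: the base disc is centred near (308,242), the black pad is at (270,257) between its guards, and the bracket points to the upper right. The scene view agrees, with the pad at (333,287). The axis comes out at about (558.4, 228.6) and the pad at (523, 308.8). That puts the pad at about 114° and the next hole at about (471, 238).

```bash
cat >> h.py <<'E'
from scipy.spatial.transform import Rotation as Ro
AX=np.array([558.4,228.6]); A0=np.arctan2(308.8-228.6,522.9-558.4)
def rep(target=None):
    s=manip.read_state(); R=Ro.from_euler('xyz',s["eef_rot"]).as_matrix(); p=s["eef_pos"]
    yaw=lambda v:np.degrees(np.arctan2(v[1],v[0])).round(1)
    d=p[:2]-AX
    print("t",s["clock"],"p",p.round(1),"yawy",yaw(R[:,1]),"yawz",yaw(R[:,2]),"x",R[:,0].round(3),"F",s["wrist_force"].round(1),"gap",s["finger_gap"].round(1),"j",s["joints"].round(2))
    print("rel turn deg",np.degrees(np.arctan2(d[1],d[0])-A0).round(2),"r",np.hypot(*d).round(1))
    if target is not None: print("tool shift",(R.T@(np.array(target)-p)).round(1))
E
python3 -c "
from h import *
print(np.degrees(A0)); rep([522.9,308.8,150])"
```

```text
113.87626015178088Traceback (most recent call last):
  File "<string>", line 3, in <module>
    print(np.degrees(A0)); rep([522.9,308.8,150])
                           ~~~^^^^^^^^^^^^^^^^^^^
  File "h.py", line 23, in rep
    print("t",s["clock"],"p",p.round(1),"yawy",yaw(R[:,1]),"yawz",yaw(R[:,2]),"x",R[:,0].round(3),"F",s["wrist_force"].round(1),"gap",s["finger_gap"].round(1),"j",s["joints"].round(2))
                                                                                                                                      ^^^^^^^^^^^^^^^^^^^^^
AttributeError: 'float' object has no attribute 'round'
```

```bash
sed -i 's/s\["finger_gap"\].round(1)/round(s["finger_gap"],1)/' h.py
python3 -c "
from h import *
rep([522.9,308.8,150])"
```

```text
t 0.9 p [ 216.1 -505.7  216.4] yawy -66.9 yawz -156.9 x [-0.  0. -1.] F [-0.4  0.5  0.3] gap 93.6 j [-1.23  0.3   1.52  0.    1.32 -0.07]
rel turn deg -228.87 r 810.2
tool shift [  66.5 -628.5 -602.2]
```

```bash
python3 -m handwheel '[[[0,-42,-40],0],[[0,-42,-40],0],[[0,-42,-40],0],[[0,-42,-40],0],[[0,-42,-40],0],[[0,-42,-40],0],[[0,-42,-40],0],[[0,-42,-40],0],[[0,-42,-40],0],[[0,-42,-40],0]]' 255 20; python3 -c "
from h import *
rep([522.9,308.8,120])"
```

```text
clock: 2.15
eef_pos: [419.3, 39.6, 216.8]
eef_rot: [2.672, 1.57, -0.066]
wrist_force: [0.5, -1.4, -0.0]
finger_gap: 0.6
t 2.15 p [419.3  39.6 216.8] yawy -66.9 yawz -156.9 x [ 0.001 -0.    -1.   ] F [ 0.5 -1.4 -0. ] gap 0.6 j [ 0.01  0.01  1.86 -0.    1.28  1.17]
rel turn deg -240.23 r 234.7
tool shift [  96.8 -206.8 -201. ]
```

```bash
python3 -m handwheel '[[[0,-30,-29],0],[[0,-30,-29],0],[[0,-30,-29],0],[[0,-30,-29],0],[[0,-30,-29],0],[[20,-30,-29],0],[[35,-26.8,-27],-0.014],[[35,0,0],0],[[0,0,0],0],[[0,0,0],0]]'; python3 - <<'E'
from h import *
rep([522.9,308.8,80])
for n in ("wrist","scene"):
    c=manip.camera(n); cv2.imwrite(f"pics/{n}1.png",c["pixels"][...,::-1])
    for t in ("plunger_top","guards"):
        for d in manip.cut_out(t,n)[:1]:
            p=cloud(c,d["region"]);print(n,t,d["confidence"],d["centre"],np.median(p,0),p.min(0),p.max(0))
E
```

```text
clock: 3.4
eef_pos: [523.1, 306.8, 128.2]
eef_rot: [-3.115, 1.569, 0.444]
wrist_force: [0.5, -0.5, 0.6]
finger_gap: 0.3
t 3.4 p [523.1 306.8 128.2] yawy -66.1 yawz -156.1 x [ 0.002  0.001 -1.   ] F [ 0.5 -0.5  0.6] gap 0.3 j [ 0.47  0.5   1.45 -0.    1.19  1.62]
rel turn deg 0.45 r 85.8
tool shift [48.2 -1.9 -0.6]
wrist plunger_top 0.95 [319.4, 209.8] [521.51670618 312.0555735   40.09028614] [494.24975282 287.74593218  27.22259158] [542.74770451 333.71475763  42.91587066]
wrist guards 0.6 [380.8, 192.3] [542.45928918 268.19571458  30.44268212] [451.04652445 166.06217202  -1.5169806 ] [617.74964826 346.69978017 143.93200291]
scene plunger_top 0.81 [336.3, 287.9] [519.18724373 313.16683503  38.99133234] [498.4274225  282.26477609  27.63702576] [543.13166882 332.46506088  42.29105527]
scene guards 0.95 [338.2, 274.6] [526.96235016 280.52266087  29.91666789] [480.44671653 169.69108213  15.40896213] [616.09108545 345.17933895  64.63234292]
```

View pics/wrist1.png

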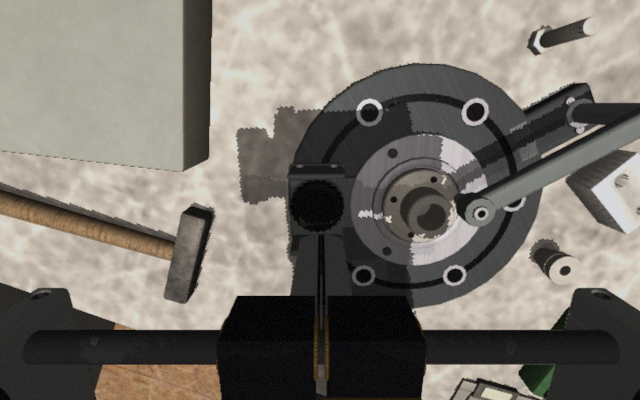

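View pics/scene1.png

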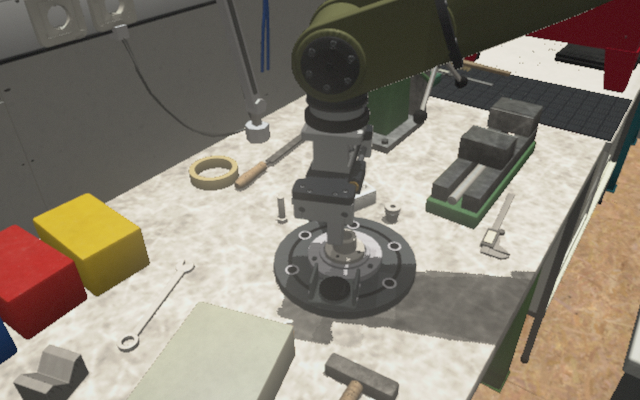

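The wrist view has the pad at (318,205) between its plates, with the closed fingers at (322,300) pointing to it. The scene view shows the gripper above the pad at (336,288). Next I go down between the guards.

```bash
python3 -m handwheel '[[[15,-2,-0.5],0],[[20,0,0],0],[[20,0,0],0],[[12,0,0],0],[[5,0,0],0],[[0,0,0],0],[[3,0,0],0],[[3,0,0],0],[[2,0,0],0],[[0,0,0],0]]'; python3 -c "
from h import *
rep([522.9,308.8,41])"
```

```text
clock: 4.95
eef_pos: [522.3, 308.9, 46.7]
eef_rot: [-3.031, 1.57, 0.529]
wrist_force: [0.4, 0.7, 4.4]
finger_gap: 0.4
t 4.95 p [522.3 308.9  46.7] yawy -66.1 yawz -156.1 x [ 0.001  0.    -1.   ] F [0.4 0.7 4.4] gap 0.4 j [0.47 0.61 1.5  0.   1.03 1.63]
rel turn deg 0.31 r 88.1
tool shift [ 5.7  0.4 -0.5]
```

```bash
python3 -m handwheel '[[[2,0,0],0],[[2,0,0],0],[[1,0,0],0],[[1,0,0],0],[[1,0,0],0],[[0,0,0],0],[[0,0,0],0],[[0,0,0],0],[[0,0,0],0],[[0,0,0],0]]'; python3 -c "
from h import *
rep([522.9,308.8,41])"
```

```text
clock: 6.2
eef_pos: [523.2, 309.3, 41.1]
eef_rot: [-3.096, 1.567, 0.463]
wrist_force: [-0.3, -0.5, 15.6]
finger_gap: 1.0
t 6.2 p [523.2 309.3  41.1] yawy -66.1 yawz -156.1 x [ 0.003  0.002 -1.   ] F [-0.3 -0.5 15.6] gap 1.0 j [ 0.47  0.61  1.5  -0.    1.02  1.63]
rel turn deg -0.33 r 88.0
tool shift [0.1 0.3 0.5]
```

```bash
python3 -m handwheel '[[[0,0.12,4.6],-0.0524],[[0,0.12,4.6],-0.0524],[[0,0.12,4.6],-0.0524],[[0,0.12,4.6],-0.0524],[[0,0.12,4.6],-0.0524],[[0,0.12,4.6],-0.0524],[[0,0.12,4.6],-0.0524],[[0,0.12,4.6],-0.0524],[[0,0.12,4.6],-0.0524],[[0,0,0],0]]'; cat >> h.py <<'E'
def look(tag,cams=("scene",)):
    for n in cams:
        c=manip.camera(n); cv2.imwrite(f"pics/{n}{tag}.png",c["pixels"][...,::-1])
        for t in ("plunger_top",):
            for d in manip.cut_out(t,n)[:1]:
                p=cloud(c,d["region"]); p=p[(p[:,2]>27)&(p[:,2]<44)]; m=np.median(p,0); e=(p.min(0)+p.max(0))/2
                f=lambda m:np.degrees(np.arctan2(m[1]-AX[1],m[0]-AX[0])-A0).round(1)
                print(n,t,round(d["confidence"],2),np.round(d["centre"]),m.round(1),e.round(1),"turn",f(m),f(e),"r",np.hypot(*(m[:2]-AX)).round(1))
        P=cloud(c,np.ones((400,640),bool)); q=P[(P[:,2]>57)&(P[:,2]<65)]; d=q[:,:2]-AX; r=np.hypot(d[:,0],d[:,1]); k=(r>66)&(r<112)
        a=np.degrees(np.arctan2(d[k,1],d[k,0])-A0); a=(a+180)%360-180; h,b=np.histogram(a,np.arange(-45,110,5)); print([(int(x),int(y)) for x,y in zip(b,h) if y])
E
python3 -c "
from h import *
rep()
look('2',('scene','wrist'))"
```

```text
clock: 7.45
eef_pos: [490.4, 284.3, 41.1]
eef_rot: [2.764, 1.568, 0.513]
wrist_force: [-1.0, 0.6, 17.1]
finger_gap: 0.7
t 7.45 p [490.4 284.3  41.1] yawy -39.0 yawz -129.0 x [ 0.003  0.002 -1.   ] F [-1.   0.6 17.1] gap 0.7 j [0.46 0.54 1.63 0.   0.97 1.14]
rel turn deg 26.81 r 87.9
scene plunger_top 0.81 [364. 296.] [483.1 291.8  29.2] [489.6 286.   32.5] turn 26.1 26.3 r 98.2
[(0, 20), (5, 47), (10, 9), (15, 2), (20, 20), (40, 7)]
wrist plunger_top 0.97 [313. 234.] [494.4 294.6  29.9] [487.9 287.   35.6] turn 20.3 26.5 r 91.9
[(0, 249), (5, 585), (10, 63), (15, 90), (20, 262), (40, 13), (45, 12)]
```

View pics/wrist2.png

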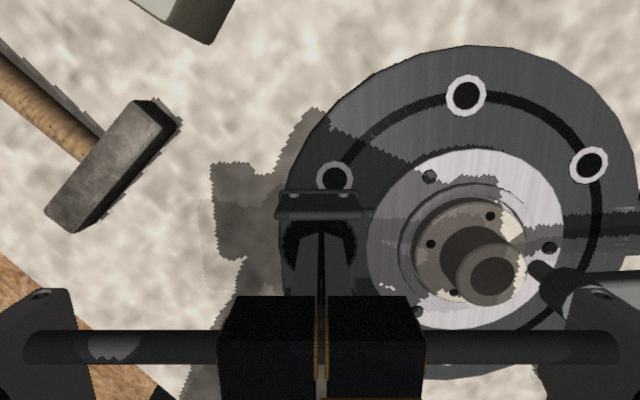

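The wrist view shows the pad and plates turning with the fingers. The original hole is uncovered at (334,180), and the table is at about 26° with no slip.

```bash
python3 -m handwheel '[[[0,0.12,4.6],-0.0524],[[0,0.12,4.6],-0.0524],[[0,0.12,4.6],-0.0524],[[0,0.12,4.6],-0.0524],[[0,0.12,4.6],-0.0524],[[0,0.12,4.6],-0.0524],[[0,0.12,4.6],-0.0524],[[0,0.12,4.6],-0.0524],[[0,0.12,4.6],-0.0524],[[0,0,0],0]]'; python3 -c "
from h import *
rep()
look('3',('scene','wrist'))"
```

```text
clock: 8.9
eef_pos: [472.9, 247.2, 41.1]
eef_rot: [2.218, 1.568, 0.438]
wrist_force: [-0.9, -0.1, 19.3]
finger_gap: 0.1
t 8.9 p [472.9 247.2  41.1] yawy -12.0 yawz -102.0 x [ 0.003  0.001 -1.   ] F [-0.9 -0.1 19.3] gap 0.1 j [0.41 0.48 1.73 0.   0.94 0.62]
rel turn deg 53.89 r 87.5
scene plunger_top 0.43 [393. 283.] [458.1 248.4  29.1] [457.6 248.   29.4] turn 55.0 55.2 r 102.2
[(25, 11), (30, 50), (35, 37), (45, 58), (50, 15), (55, 11), (65, 12), (70, 44), (75, 2)]
wrist plunger_top 0.96 [315. 234.] [469.8 257.7  29.8] [469.9 250.9  31.9] turn 47.9 51.9 r 93.3
[(25, 136), (30, 503), (35, 249), (45, 353), (70, 25)]
```

View pics/wrist3.png

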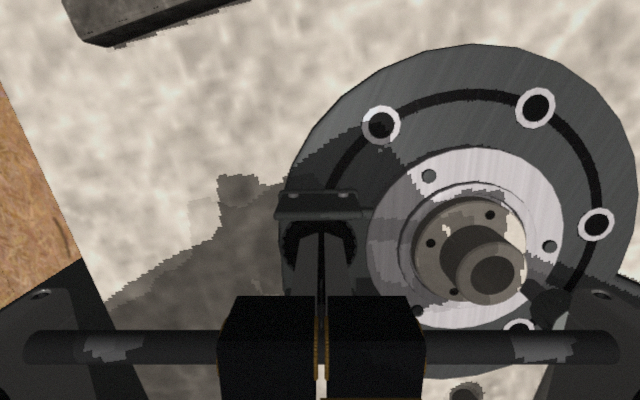

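Wrist view: the trailing plate is at (320,205) and the uncovered holes are at (380,125) and (537,107). The table is at about 54°. I'll go to about 59.5°, which is just short, and let go with the tips still between the plates.

```bash
python3 -m handwheel '[[[0,0.1,4.2],-0.048],[[0,0.1,4.2],-0.048],[[0,0,0],0],[[0,0,0],0],[[-5,0,0],0],[[-6,0,0],0],[[-6,0,0],0],[[0,0,0],0],[[0,0,0],0],[[0,0,0],0]]'; python3 -c "
from h import *
rep()
look('4',('scene','wrist'))
c=cv2.imread('pics/scene4.png')[180:340,260:480]; cv2.imwrite('pics/s4c.png',cv2.resize(c,None,fx=3,fy=3))"
```

```text
clock: 10.35
eef_pos: [470.3, 238.5, 56.1]
eef_rot: [-1.088, 1.57, -2.773]
wrist_force: [-0.2, 0.9, -0.5]
finger_gap: 0.6
t 10.35 p [470.3 238.5  56.1] yawy -6.5 yawz -96.5 x [-0.001 -0.    -1.   ] F [-0.2  0.9 -0.5] gap 0.6 j [0.4  0.44 1.73 0.   0.96 0.51]
rel turn deg 59.74 r 88.7
scene plunger_top 0.52 [398. 277.] [457.9 241.6  39.2] [468.5 233.6  35.2] turn 58.7 62.9 r 101.4
[(30, 7), (35, 51), (40, 45), (50, 59), (55, 14), (60, 13), (65, 1), (70, 3), (75, 41), (80, 1)]
wrist plunger_top 0.79 [324. 230.] [470.5 250.1  39.9] [468.9 242.9  34.8] turn 52.4 57.1 r 90.5
[(30, 81), (35, 386), (40, 269), (50, 277)]
```

View pics/s4c.png

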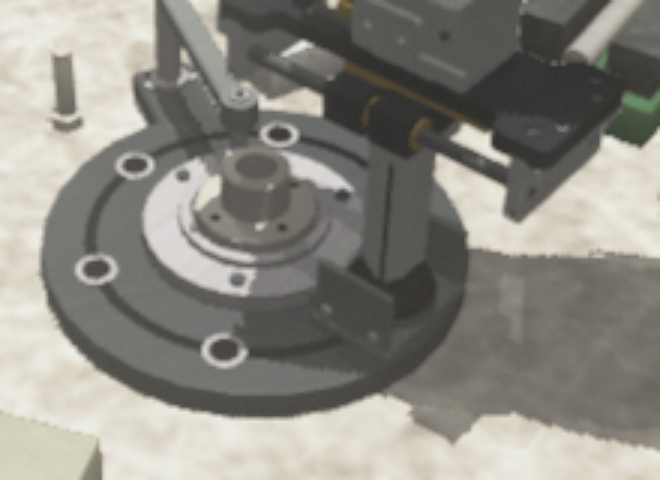

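Both cameras put the pad at z ≈ 39–40, so it has sprung up in the hole. I'll retreat straight up and check with a clear view.

```bash
python3 -m handwheel '[[[-10,0,0],0],[[-20,0,0],0],[[-30,0,0],0],[[-40,0,0],0],[[-40,-20,0],0],[[0,-40,0],0],[[0,-40,0],0],[[0,0,0],0],[[0,0,0],0],[[0,0,0],0]]'; python3 - <<'E'
from h import *
rep()
look('5',('top','scene'))
for n,t in (("top","flange"),("top","alu_block"),("top","bolt"),("scene","collet"),("scene","flange"),("scene","bolt")):
    for d in manip.cut_out(t,n)[:1]:
        c=manip.camera(n); p=cloud(c,d["region"]); print(n,t,round(d["confidence"],2),np.median(p,0).round(1),p.max(0).round(1))
c=cv2.imread('pics/scene5.png')[160:340,240:500]; cv2.imwrite('pics/s5c.png',cv2.resize(c,None,fx=3,fy=3))
E
```

```text
clock: 11.8
eef_pos: [371.8, 249.8, 196.5]
eef_rot: [1.434, 1.571, -0.251]
wrist_force: [0.6, -0.2, -0.2]
finger_gap: 0.3
t 11.8 p [371.8 249.8 196.5] yawy -6.6 yawz -96.6 x [ 0. -0. -1.] F [ 0.6 -0.2 -0.2] gap 0.3 j [ 0.51  0.09  1.82 -0.    1.23  0.62]
rel turn deg 59.64 r 187.7
top plunger_top 0.78 [301. 279.] [471.9 237.9  39.5] [472.  237.5  39.6] turn 60.0 60.2 r 87.0
[(30, 2), (35, 21), (40, 27), (75, 23), (80, 23), (85, 3)]
scene plunger_top 0.97 [393. 273.] [466.2 236.5  39.3] [470.7 232.8  34.2] turn 61.3 63.4 r 92.5
[(30, 9), (35, 50), (40, 48), (70, 6), (75, 56), (80, 28)]
top flange 0.88 [555.8 232.1  41.6] [592.  260.   92.7]
top alu_block 0.64 [639.7  67.3  31.2] [674.1 100.5  36.8]
top bolt 0.62 [638.8  69.1  30.9] [674.1 102.1  36.9]
scene collet 0.62 [553.7  83.9  26.5] [582.6  92.6  33. ]
scene flange 0.56 [549.5 241.   42. ] [593.  263.5  66.2]
```

View pics/s5c.png

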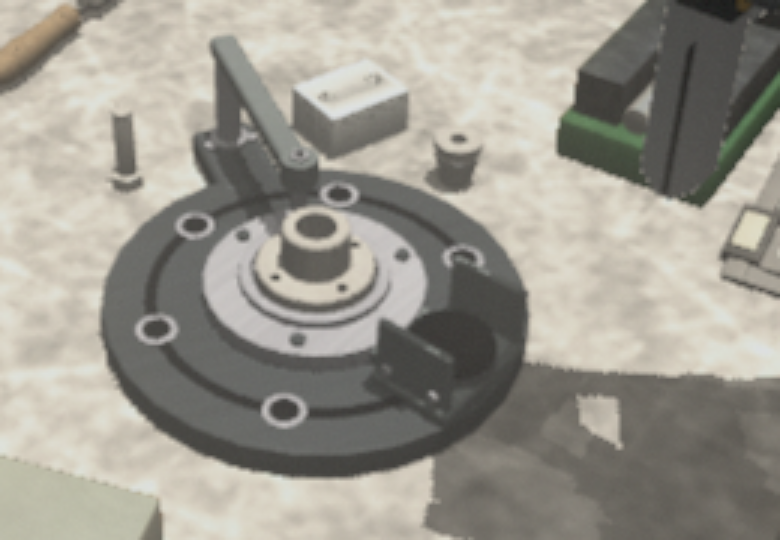

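The crop shows five holes free and the pad up over the sixth, at crop (455,345). The flange is in its nest, and the block, collet and bolt are standing where they were. The top camera gives a turn of 60.0° and a pad height of 39.5 mm.

```bash
python3 -c "
from h import *
rep(); print(manip.sign_off())"
```

```text
t 12.55 p [371.1 249.9 196.5] yawy -6.5 yawz -96.5 x [ 0.  0. -1.] F [ 0.1  1.6 -0.2] gap 0.1 j [0.51 0.09 1.82 0.   1.23 0.62]
rel turn deg 59.63 r 188.5
the job is handed in; nothing more can be done
None
```

I pressed the plunger fully in with the closed fingertips (about 16–19 N) and turned the table one hole anticlockwise. I then let go, so it sprang up and locked. I backed the gripper off and handed the job in at 12.6 s.

**Last checks**
- **Angle and height:** the top camera puts the pad at 60.0° of turn and 39.5 mm high, so it is up and over the next hole.
- **Scene camera:** it agreed on height (39.3 mm) but read 61–63° of turn, because the guard plates partly hide the pad from that side.
- **Flange and loose objects:** the flange is still in its nest, and the block and collet measured within about 1.5 mm of where they started. The network's final look for the bolt failed: the top camera returned the block instead and the scene camera found nothing. The last picture does show the bolt standing in place.
- **Lock:** I did not push against the table to test it. That it is locked rests on the pad height and angle.

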